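Fit the hinge pin and upper barrel of a weld-on gate hinge

ROBOT

A 7-joint arm with a two-finger parallel gripper is mounted at the origin on the work surface. World frame = base frame: x ahead of the robot, y to its left, z up, the work surface at z = 0. Lengths are in mm, angles in rad, forces in N, time in s.
With the tool pointing down it reaches from about 425 to 800 mm from the base axis. Payload 8.3 kg.
Tool frame: the origin (TCP) lies midway between the tips of the shut fingers; the grasp point (between the pads) lies 19 mm behind it; z points along the fingers, y is the line along which they close (so a half turn about z gives the same grasp; the last joint's range is limited). The gripper opens to 85 mm and grips with 20 to 120 N. Pads are 22 mm wide; open, the fingers measure 114 mm over their backs; the gripper's body (76 mm by 85 mm) begins 54 mm behind the grasp point. The pads swing forward as they close: fully open they stand 13 mm farther back than shut.
Start: joints at [1.17, 0.383, 0.016, 1.37, -0.006, 1.388, -0.046], TCP at [207.169, -589.647, 231.279] pointing down, gripper open.
Joint ranges: [-2.95, 2.95], [-0.25, 2.06], [-1.52, 1.56], [0.18, 2.33], [-1.44, 4.58], [0.02, 2.06], [-3.01, 3.01]. Speed limits (rad/s): [2.39, 2.39, 3.01, 3.01, 3.14, 3.14, 3.14].

INTERFACE

Orientations are given as [roll, pitch, yaw] about the fixed x, y, z axes, in that order (R = Rz(yaw) Ry(pitch) Rx(roll)).
In Python, from workcell import r gives the robot as it stands.
- The arm moves only by the tool carry_out, never from a script. Its argument "motion" is a list of rows, each an object of numbers: "fingers": the closure, from 0 (fully open) to 1 (shut); "x", "y", "z": the shift along the tool's x, y, z in m; "ax", "ay", "az": the turn, a rotation vector about the tool's x, y, z in degrees. A call has 1 to 20 rows; each row shifts and turns the commanded pose from where the row before left it, along the tool's axes as they then stand; what a row does not reach is not made up. A row lasts 1/8 s, in which the tool goes at most 62.5 mm and 10.7 degrees, less where a joint would pass 70% of its speed; a pose out of reach is approached as far as the arm can. A call is refused whole if a number of a shift passes 0.0625 or a number of a turn 10.7, either way. A call with a gripper value outside its range is refused whole. The fingers move at their own pace and stop on an object; the grip force is fixed at half the most. Time passes only in rows, so rows that do not move let the fingers close. It gives the time, the measured TCP pose, the force, the opening and the grip force at its end, in the units of the state.
- r.get_obs(): the state, without advancing time (a new reading comes with each control period).
- r.get_image(name): name is "scene" or "top" or "wrist"; returns the picture (400x640x3 uint8, blue, green, red); there is no depth.
- r.get_calibration(name): a dict with "fx", "fy", "cx", "cy" (pixels), "distortion" ([k1, k2, p1, p2, k3] as OpenCV has them; the pictures are not rectified), "rvec" (rotation vector, rad) and "tvec" (3), from world to camera coordinates, as OpenCV has them. Camera axes: x right, y down, z forward; pixel columns grow to the right and rows downward; lengths in mm; the calibration is good to about 2 mm. A picture is of the moment at which its call begins: read the wrist's pose just before it. get_calibration takes no time and is no camera call; for the wrist camera it gives the pose at the moment of the call.
- r.finish_job(): hands the job in; it is judged then, once.
Trained networks look in the newest picture that a camera, given by its name, has taken for a name from the list of things; names that differ only in an ending like _2 or _b are one class to them, and where a whole thing is asked for, a point or a joint stands for the part that bears it (a point fixed in the world has none). Each returns a list of dicts, best first, with "confidence" (0 to 1); they miss things now and then, are a little off and sometimes report something else, mostly with a low value. They report only what shows in the picture. A call takes as long as a camera call. They do not tell look-alikes from the thing itself.
- r.find_in(camera, target): "xy" ([column, row] in pixels, amid what is visible of it).
- r.outline_of(camera, target): "pixels" (400x640 bool, what is visible of it) and "xy" ([column, row] in pixels, amid what is visible of it).
The state is a dict: "t": time; "joint_positions": joint angles; "joint_vel": joint speeds; "joint_efforts": joint torques, N m; "tcp_pos": TCP position; "ee_rot": TCP orientation; "contact_force": force on the tool from outside, world axes, zero at the start; "ft_torque": the same for the moment, N m; "finger_gap": finger opening in mm; "grasp_force": force on a finger pad.
Only numpy, scipy, OpenCV 4.12 (cv2) and the standard library are available. Lean on these libraries where they do the work, as an engineer would, in place of code of your own. Each camera call takes 0.05 s, during which the arm holds its last target. There are 200 camera calls.

TASK

Take the long bright hinge pin out of the wooden rack and fit it in the blind bore of the lower hinge barrel in the welding jig: the barrel was tacked on by eye, so feel for the sharp-edged mouth with light pressure and small spiral strokes, then press the pin straight down, holding it all the way until it is fully home, and let go. Then set the loose bright upper barrel over the pin and lower it gently until it sits flat on the lower barrel, and let go. Never push or knock the pin or the upper barrel against the jig or each other harder than about 4 kg (40 N), do not drop them in, and leave everything else on the table where it is.

Things in the scene. Friction and masses are not known exactly. Their poses are not given: they have to be found in the camera images.
- jig: Aluminium weld jig fixed on the table, plate 180 x 120 x 12 mm. Origin on the table, under the lower barrel's drawing place; plate from x -135 to +45, y -60 to +60 mm, z up. Carries the lower hinge barrel: upright bright steel, 40 mm diameter, flat top 72 mm above the table, welded fast. On its -x side: hinge leaf, two stops, toggle clamp with red handle, all below 66 mm.
- bore_mark (a point): Drawing place of the bore's mouth, centred on the jig's z axis, 72 mm above the table (the lower barrel's top face). The bore: 17 mm diameter, 35 mm deep, blind, floor 37 mm above the table, sharp edge. The barrel was tacked by eye and the weld has pulled it: barrel and bore truly stand 2.8 to 4.5 mm away from this point, level, in an unknown direction.
- pin: The hinge pin: bright steel, 16 mm diameter, 90 mm long, about 0.14 kg (grip it firmly), 1 mm edge break at the foot, 3 mm taper (2.5 mm wide) at the top. Stands upright in one of the rack's holes, foot 17 mm above the table. Origin at the centre of its foot, z up along the pin. Home, its foot is 37 mm above the table and 55 mm stand out of the lower barrel.
- rack: Hardwood block, 120 (x) x 50 (y) x 35 mm, fixed on the table, origin at the centre of its underside. Three holes of 19 mm diameter and 18 mm depth at x = -40, 0 and +40 mm; they hold the hinge pin and the two short black pins, in any order.
- upper_barrel: The loose upper hinge barrel: bright steel tube, 40 mm outer diameter, 60 mm long, through bore 18 mm, about 0.42 kg, standing upright on the table. Origin at the centre of its lower end, z up along the bore. Seated, its lower end is 72 mm above the table, on the lower barrel's top, and the pin's top is 5 mm below its upper end.
- short_pin_a: Bystander: short black pin, 16 mm diameter, 60 mm long, standing in another hole of the rack. Origin at the centre of its foot.
- short_pin_b: Bystander: a second short black pin like the first, in the remaining hole of the rack.
- primed_barrel: Bystander: smaller barrel in dark red primer, 32 mm diameter, 45 mm tall, standing on the table. Origin at the centre of its lower end.
- hammer: Bystander: hammer with a wooden handle, 260 mm long, lying along its x. Origin at the middle of its length, on the table.
- brush: Bystander: wire brush, 200 mm long, lying along its x. Origin at the middle of its length, on the table.
- magnet: Bystander: red three-cornered welding magnet, 18 mm thick, about 90 mm along a side, lying flat. Origin at the centre of its underside.
- tin: Bystander: squat jar of nozzle paste, 76 mm diameter, 60 mm tall, red cap, yellow label. Origin at the centre of its foot.
- tape: Bystander: yellow tape measure, 70 x 36 x 62 mm. Origin at the centre of its underside.
Things that resemble listed ones, but are neither listed nor needed, are in the scene too. There is more than one size of the pin; the one meant has the size given above. What is shaped like the jig but purple is not meant.

How it is judged:
By the outcome, as a careful person would: the job done as asked, in the order asked, and still so for the second after the job is handed in, with the robot touching nothing.
It also fails if it takes over 72 s, if anything falls off the work surface, if the arm or the gripper's body presses on something with over 40 N, if the wrist force passes 120 N, or if a joint passes its speed limit or range.

## Working session

There is one attempt and no reset: what is moved stays moved. The work goes in short steps, Python scripts to look and compute and a tool call to move; the robot and the scene stay as the last step left them, time stands still between calls to the robot, and variables do not carry over. Pictures are saved under pics/ and viewed, at most 10 in all, crops included, and the job is handed in when it is done.

Besides the shell and the picture viewer there is one more tool, called after "Call:" by a JSON object that holds its "name" and its "arguments". carry_out: Moves the arm, as the interface text tells. Its arguments: {"type":"object","properties":{"motion":{"type":"array"}},"required":["motion"]}

```bash
mkdir -p pics; ls
python3 - <<'E'
from workcell import r
import cv2
for n in ("scene","top"):
    cv2.imwrite(f"pics/{n}0.png",r.get_image(n))
    c=r.get_calibration(n); print(n,c)
    for t in ("pin","jig","upper_barrel","rack","primed_barrel","short_pin_a"):
        print(t,[(d["xy"],round(d["confidence"],2)) for d in r.find_in(n,t)])
print(r.get_obs())
E
```

```text
pics
scene {'fx': 383.199859214223, 'fy': 383.199859214223, 'cx': 315.0005787367197, 'cy': 198.55762720325654, 'distortion': array([-0.04287462,  0.        ,  0.        ,  0.        ,  0.        ]), 'rvec': array([ 1.39583067,  1.95649787, -0.98672509]), 'tvec': array([ 157.52517033, -246.72185655, 1489.27355358])}
pin [([456.0, 228.1], 0.66), ([430.4, 239.4], 0.63), ([423.9, 218.4], 0.49)]
jig [([400.9, 183.5], 0.76), ([327.0, 206.9], 0.57), ([190.3, 154.0], 0.25)]
upper_barrel [([214.3, 181.8], 0.57)]
rack [([417.4, 229.9], 0.67), ([491.2, 292.5], 0.46)]
primed_barrel [([409.0, 277.2], 0.84)]
short_pin_a [([420.5, 202.0], 0.65), ([423.3, 215.5], 0.56)]
top {'fx': 412.01363238386, 'fy': 412.01363238386, 'cx': 322.06646310260027, 'cy': 198.44443062926993, 'distortion': array([-0.07054384,  0.        ,  0.        ,  0.        ,  0.        ]), 'rvec': array([ 2.13371995, -2.16680745,  0.12914054]), 'tvec': array([  20.36581433,  518.71704104, 1411.43654946])}
pin [([229.8, 178.8], 0.59), ([236.7, 196.9], 0.42)]
jig [([265.0, 269.4], 0.85), ([317.3, 205.2], 0.65)]
upper_barrel [([415.5, 198.3], 0.59)]
rack [([242.8, 209.4], 0.88), ([316.7, 208.2], 0.17)]
primed_barrel [([244.0, 152.8], 0.67)]
short_pin_a []
{'t': 0.7, 'joint_positions': array([ 1.17010036,  0.38338794,  0.01638085,  1.37006985, -0.00632479,
        1.38820366, -0.04653796]), 'joint_vel': array([-0.00024672, -0.00025083,  0.00045291,  0.00038041, -0.00096885,
        0.00065596,  0.00061137]), 'joint_efforts': array([-3.44903829e-04, -6.27167201e+01,  8.42206422e-01, -3.72020173e+01,
        1.64801732e-02,  2.69699063e-03, -4.61378136e-05]), 'tcp_pos': array([ 207.19193425, -589.65150251,  231.30039046]), 'ee_rot': array([-3.14156959e+00, -9.13882008e-05,  3.37817585e-01]), 'contact_force': array([0.07717515, 0.03490249, 0.4518323 ]), 'ft_torque': array([-0.01229814, -0.03714928, -0.05443586]), 'grasp_force': 0.0, 'finger_gap': 85.07413901291365}
```

View pictures.

View pics/scene0.png

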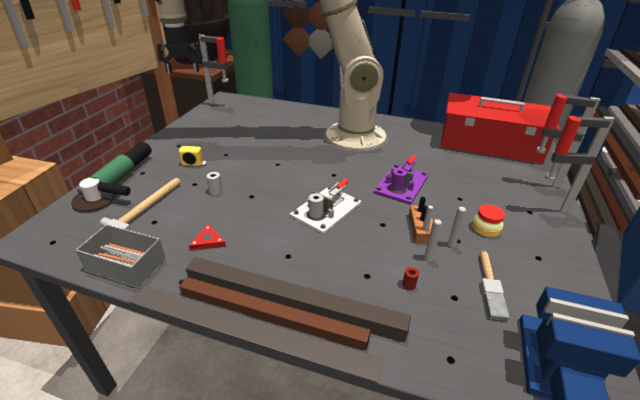

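View pics/top0.png

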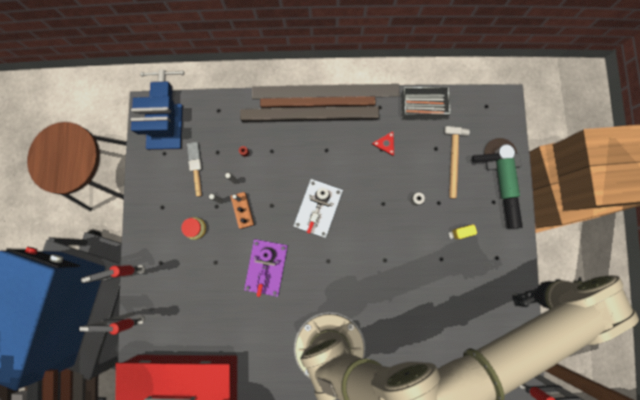

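```bash
cat > h.py <<'E'
import numpy as np, cv2
from workcell import r
def ray(c,uv):
    K=np.array([[c["fx"],0,c["cx"]],[0,c["fy"],c["cy"]],[0,0,1]])
    n=cv2.undistortPoints(np.array([[uv]],float),K,c["distortion"])[0,0]
    R=cv2.Rodrigues(c["rvec"])[0]; d=R.T@np.array([n[0],n[1],1]); o=-R.T@c["tvec"]
    return o,d
def at(c,uv,z):
    o,d=ray(c,uv); return (o+d*(z-o[2])/d[2])
def proj(c,p):
    K=np.array([[c["fx"],0,c["cx"]],[0,c["fy"],c["cy"]],[0,0,1]])
    return cv2.projectPoints(np.array(p,float).reshape(-1,1,3),c["rvec"],c["tvec"],K,c["distortion"])[0][:,0]
E
python3 - <<'E'
from h import *
s=cv2.imread("pics/scene0.png"); t=cv2.imread("pics/top0.png")
a=cv2.resize(s[180:280,380:480],None,fx=5,fy=5,interpolation=cv2.INTER_CUBIC)
b=cv2.resize(t[160:240,190:350],None,fx=5,fy=5,interpolation=cv2.INTER_CUBIC)
cv2.imwrite("pics/a.png",a);cv2.imwrite("pics/b.png",b)
c=r.get_calibration("top")
for n,uv,z in [("rack",(242.8,209.4),35),("whitejig",(317.3,206),12),("upper",(417,198),60),("purple",(265,269),12)]: print(n,at(c,uv,z).round(0))
E
```

```text
rack [485. 291.  35.]
whitejig [495.  30.  12.]
upper [ 512. -315.   60.]
purple [276. 216.  12.]
```

View pics/a.png

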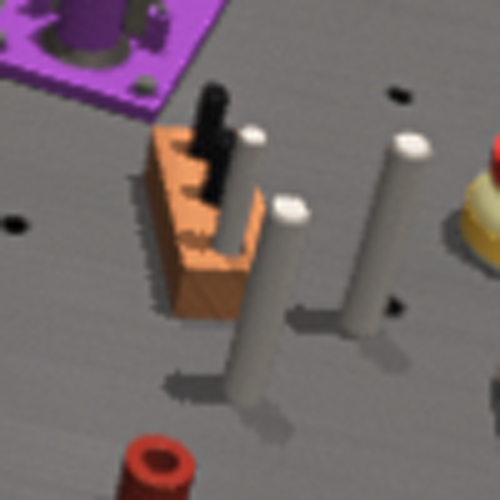

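View pics/b.png

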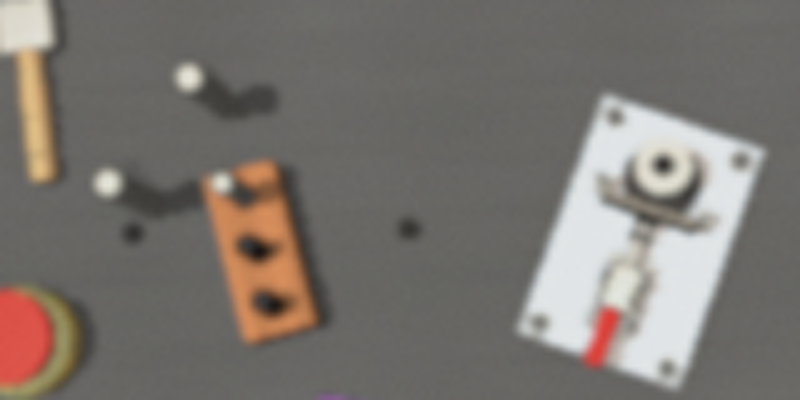

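Candidates for the pin: bright pin in rack (scene 430,207 top end / top 234,197); two thicker and taller bright pins standing free on the table (scene 438,222 / 462,209; top 228,175 / 211,197) – look-alikes. The choice is the one in the rack's end hole; black ones are the short pins. Jig: white one (top 317,207), not purple. Bright upper barrel at top (418,198).

Run:
```python
from h import *
T=r.get_calibration("top");S=r.get_calibration("scene")
def tri(a,b):
    o1,d1=ray(T,a);o2,d2=ray(S,b)
    A=np.stack([d1,-d2],1);k=np.linalg.lstsq(A,o2-o1,rcond=None)[0]
    p,q=o1+k[0]*d1,o2+k[1]*d2; return ((p+q)/2).round(1),np.linalg.norm(p-q).round(1)
P=lambda x,y:(190+x/5,160+y/5); Q=lambda x,y:(380+x/5,180+y/5)
print("rackpin",tri(P(222,183),Q(252,135)))
print("tallA",tri(P(189,77),Q(290,210)),"tallB",tri(P(108,183),Q(410,147)))
for z in (90,107): print(at(T,P(222,183),z).round(1),at(S,Q(252,135),z).round(1))
print("rack corners",[at(T,P(*p),35).round(0) for p in((203,180),(275,160),(320,325),(245,343))])
print("jig corners",[at(T,P(*p),12).round(0) for p in((605,95),(766,150),(680,388),(518,332))])
print("bore",at(T,P(661,165),72).round(1))
o=r.outline_of("top","upper_barrel")
for d in o: print(d["xy"],d["confidence"],[at(T,d["xy"],z).round(1) for z in(30,60)])
print([ (d["xy"],at(T,d["xy"],45).round(0)) for d in r.find_in("top","primed_barrel")])
c=r.get_calibration("wrist");R=cv2.Rodrigues(c["rvec"])[0];print("wristcam",-R.T@c["tvec"],R, c["fx"],c["cx"],c["cy"])
```

```text
rackpin (array([521. , 309.3, 101.2]), np.float64(5.5))
tallA (array([591.5, 330.1, 113.5]), np.float64(6.1)) tallB (array([520.8, 383.3, 112.5]), np.float64(4.7))
[522.7 309.   90. ] [504.1 312.7  90. ]
[520.4 305.1 107. ] [528.1 311.6 107. ]
rack corners [array([533., 335.,  35.]), array([546., 284.,  35.]), array([429., 251.,  35.]), array([417., 304.,  35.])]
jig corners [array([593.,  51.,  12.]), array([551., -63.,  12.]), array([383.,   1.,  12.]), array([424., 115.,  12.])]
bore [532.7  11.3  72. ]
[([244.0, 152.8], array([685., 287.,  45.]))]
wristcam [ 284.84216131 -563.3153695   373.48220108] [[ 3.31701777e-01 -9.43384060e-01  6.69135147e-04]
 [-8.93720709e-01 -3.14012463e-01  3.20405161e-01]
 [-3.02055004e-01 -1.06876981e-01 -9.47280363e-01]] 290.8592332096615 322.6768459766526 198.56592081354884
```

Call:
{"name": "carry_out", "arguments": {"motion": [{"az":3.7},{"x":0.0445,"y":-0.0232},{"x":0.0445,"y":-0.0232},{"x":0.0445,"y":-0.0232},{"x":0.0445,"y":-0.0232},{"x":0.0445,"y":-0.0232},{"x":0.0445,"y":-0.0232},{"x":0.0445,"y":-0.0232},{"x":0.0445,"y":-0.0232},{},{}]}}

```text
invalid input
```

Call:
{"name": "carry_out", "arguments": {"motion": [{"fingers":0,"x":0,"y":0,"z":0,"ax":0,"ay":0,"az":3.7},{"fingers":0,"x":0.0445,"y":-0.0232,"z":0,"ax":0,"ay":0,"az":0},{"fingers":0,"x":0.0445,"y":-0.0232,"z":0,"ax":0,"ay":0,"az":0},{"fingers":0,"x":0.0445,"y":-0.0232,"z":0,"ax":0,"ay":0,"az":0},{"fingers":0,"x":0.0445,"y":-0.0232,"z":0,"ax":0,"ay":0,"az":0},{"fingers":0,"x":0.0445,"y":-0.0232,"z":0,"ax":0,"ay":0,"az":0},{"fingers":0,"x":0.0445,"y":-0.0232,"z":0,"ax":0,"ay":0,"az":0},{"fingers":0,"x":0.0445,"y":-0.0232,"z":0,"ax":0,"ay":0,"az":0},{"fingers":0,"x":0.0445,"y":-0.0232,"z":0,"ax":0,"ay":0,"az":0},{"fingers":0,"x":0,"y":0,"z":0,"ax":0,"ay":0,"az":0}]}}

```text
t: 2.05
tcp_pos: [503.4, -309.8, 231.2]
ee_rot: [-3.14, -0.002, 0.282]
contact_force: [-0.4, 0.5, -0.1]
finger_gap: 85.3
grasp_force: 0.0
```

```bash
cat >> h.py <<'E'
def shot(tag,names=()):
    c=r.get_calibration("wrist"); o=r.get_obs(); im=r.get_image("wrist"); cv2.imwrite(f"pics/{tag}.png",im)
    print("tcp",o["tcp_pos"].round(2),o["ee_rot"].round(4),"F",o["contact_force"].round(1),"t",o["t"])
    np.save(f"pics/{tag}.npy",np.array([c,o],dtype=object),allow_pickle=True)
    return c,o,im
def circ(im,c,uv,z,half=40,px=0.25):
    """rectify plane z around at(uv) to a metric patch, north = world x, px mm"""
    p=at(c,uv,z) if len(uv)==2 else np.array(uv)
    n=int(2*half/px); g=(np.arange(n)-n/2)*px
    X,Y=np.meshgrid(p[0]+g,p[1]+g)
    m=proj(c,np.stack([X,Y,np.full_like(X,z)],-1).reshape(-1,3)).astype(np.float32).reshape(n,n,2)
    return cv2.remap(im,m[...,0],m[...,1],cv2.INTER_CUBIC),p
E
python3 - <<'E'
from h import *
c,o,im=shot("w1")
print("undist/proj tcp",proj(c,[[*o["tcp_pos"][:2],60]]))
for n in ("upper_barrel",):
    for d in r.outline_of("wrist",n):
        ys,xs=np.nonzero(d["pixels"]); print(n,d["xy"],d["confidence"],xs.min(),xs.max(),ys.min(),ys.max(),at(c,d["xy"],60).round(1))
        pa,p=circ(im,c,d["xy"],60); cv2.imwrite("pics/w1p.png",pa)
cv2.imwrite("pics/w1v.png",np.hstack([im[:, :],cv2.resize(pa,(400,400))])[:, -800:])
E
```

```text
tcp [ 503.37 -309.79  231.18] [-3.1397e+00 -2.0000e-03  2.8170e-01] F [-0.4  0.5 -0.1] t 2.05
undist/proj tcp [[321.91925352 178.49899613]]
upper_barrel [332.4, 167.2] 0.78 313 349 147 190 [ 518.9 -317.3   60. ]
```

View pics/w1v.png

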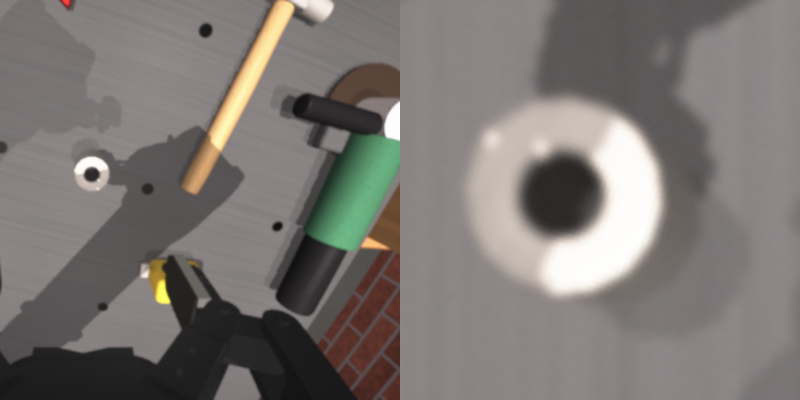

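The wrist picture shows the bright upper barrel at (332,172), clear of the hammer; rectified, its top is at about (511.5, -318.1), 39.4 mm diameter, as it should be.

Call:
{"name": "carry_out", "arguments": {"motion": [{"fingers":0,"x":0.016,"y":-0.043,"z":0,"ax":0,"ay":0,"az":0},{"fingers":0,"x":0.016,"y":-0.043,"z":0,"ax":0,"ay":0,"az":0},{"fingers":0,"x":0.016,"y":-0.043,"z":0,"ax":0,"ay":0,"az":0},{"fingers":0,"x":0.016,"y":-0.043,"z":0,"ax":0,"ay":0,"az":0},{"fingers":0,"x":0.016,"y":-0.043,"z":0,"ax":0,"ay":0,"az":0},{"fingers":0,"x":0.016,"y":-0.043,"z":0,"ax":0,"ay":0,"az":0},{"fingers":0,"x":0.016,"y":-0.043,"z":0,"ax":0,"ay":0,"az":0},{"fingers":0,"x":0,"y":0,"z":0,"ax":0,"ay":0,"az":0},{"fingers":0,"x":0,"y":0,"z":0,"ax":0,"ay":0,"az":0}]}}

```text
t: 3.28
tcp_pos: [526.4, 3.1, 231.4]
ee_rot: [3.141, 0.0, 0.271]
contact_force: [-0.5, -0.3, -0.2]
finger_gap: 85.6
grasp_force: 0.0
```

Run:
```python
from h import *
c,o,im=shot("w2")
pa,p=circ(im,c,[531,11,72],72,half=30,px=0.15); pb,_=circ(im,c,[490,26,12],12,half=110,px=.55)
cv2.imwrite("pics/w2v.png",np.hstack([pa,pb]))
```

```text
tcp [526.42   3.12 231.36] [3.1407e+00 2.0000e-04 2.7090e-01] F [-0.5 -0.3 -0.2] t 3.275Traceback (most recent call last):
  File "<stdin>", line 4, in <module>
    return _nx.concatenate(arrs, 1, dtype=dtype, casting=casting)
           ~~~~~~~~~~~~~~~^^^^^^^^^^^^^^^^^^^^^^^^^^^^^^^^^^^^^^^
ValueError: all the input array dimensions except for the concatenation axis must match exactly, but along dimension 0, the array at index 0 has size 400 and the array at index 1 has size 399
```

Run:
```python
from h import *
c,o=np.load("pics/w2.npy",allow_pickle=True); im=cv2.imread("pics/w2.png")
pa,p=circ(im,c,[531,11,72],72,half=30,px=0.15)
g=cv2.GaussianBlur(cv2.cvtColor(pa,6),(0,0),3)
h=cv2.HoughCircles(g,cv2.HOUGH_GRADIENT,1,30,param1=60,param2=12,minRadius=48,maxRadius=65)
print([(531+(q[0]-200)*.15,11+(q[1]-200)*.15,q[2]*.15) for q in h[0][:3]] if h is not None else None)
h=cv2.HoughCircles(g,cv2.HOUGH_GRADIENT,1,30,param1=60,param2=12,minRadius=120,maxRadius=145)
print([(531+(q[0]-200)*.15,11+(q[1]-200)*.15,q[2]*.15) for q in h[0][:3]] if h is not None else None)
cv2.imwrite("pics/w2v.png",np.hstack([pa,im[:,120:520]]))
```

```text
[(np.float32(532.725), np.float32(14.525), np.float32(7.92)), (np.float32(511.125), np.float32(-12.025002), np.float32(8.1)), (np.float32(513.975), np.float32(-6.7750015), np.float32(8.76))]
[(np.float32(533.475), np.float32(14.675), np.float32(19.845001)), (np.float32(543.075), np.float32(13.625), np.float32(20.220001))]
```

View pics/w2v.png

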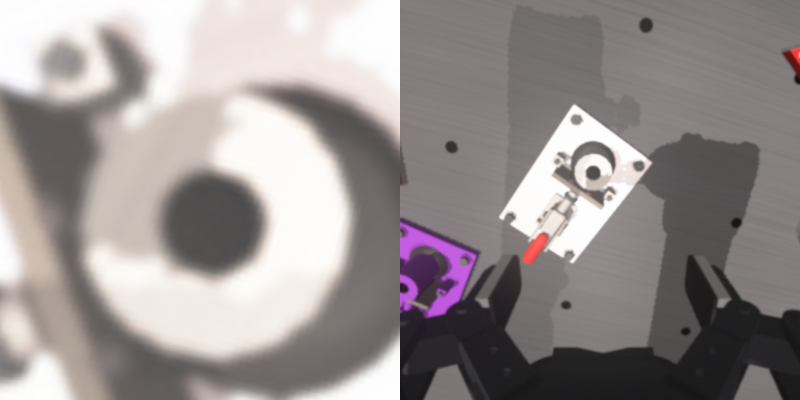

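The jig picture shows the white jig with its bore at about (533.4, 14.6), barrel's outer circle 39.7 mm across; the purple look-alike is left of it. On to the rack.

Call:
{"name": "carry_out", "arguments": {"motion": [{"fingers":0,"x":0.0107,"y":-0.0484,"z":0,"ax":0,"ay":0,"az":0},{"fingers":0,"x":0.0107,"y":-0.0484,"z":0,"ax":0,"ay":0,"az":0},{"fingers":0,"x":0.0107,"y":-0.0484,"z":0,"ax":0,"ay":0,"az":0},{"fingers":0,"x":0.0107,"y":-0.0484,"z":0,"ax":0,"ay":0,"az":0},{"fingers":0,"x":0.0107,"y":-0.0484,"z":0,"ax":0,"ay":0,"az":0},{"fingers":0,"x":0.0107,"y":-0.0484,"z":0,"ax":0,"ay":0,"az":0},{"fingers":0,"x":0,"y":0,"z":0,"ax":0,"ay":0,"az":0},{"fingers":0,"x":0,"y":0,"z":0,"ax":0,"ay":0,"az":0}]}}

```text
t: 4.32
tcp_pos: [511.0, 300.2, 231.0]
ee_rot: [3.14, 0.0, 0.271]
contact_force: [1.0, -0.4, -0.3]
finger_gap: 85.3
grasp_force: 0.0
```

Run:
```python
from h import *
c,o,im=shot("w3")
pa,p=circ(im,c,[520,306,107],107,half=30,px=0.15)
g=cv2.GaussianBlur(cv2.cvtColor(pa,6),(0,0),2)
for a,b in((25,45),(45,60)):
    h=cv2.HoughCircles(g,cv2.HOUGH_GRADIENT,1,30,param1=60,param2=12,minRadius=a,maxRadius=b)
    print([(520+(q[0]-200)*.15,306+(q[1]-200)*.15,q[2]*.15) for q in h[0][:3]] if h is not None else None)
u,v=proj(c,[[520,306,90]])[0].astype(int); print(u,v)
cr=im[max(0,v-100):v+100,max(0,u-100):u+100]
cv2.imwrite("pics/w3v.png",np.hstack([pa,cv2.resize(cr,(400,400))]))
```

```text
tcp [511.   300.17 230.97] [3.1404e+00 4.0000e-04 2.7070e-01] F [ 1.  -0.4 -0.3] t 4.325
[(np.float32(521.125), np.float32(310.275), np.float32(5.9550004)), (np.float32(494.425), np.float32(302.175), np.float32(6.6600003))]
[(np.float32(505.375), np.float32(303.525), np.float32(8.22)), (np.float32(520.825), np.float32(311.625), np.float32(7.1850004)), (np.float32(494.575), np.float32(302.775), np.float32(7.6050005))]
318 175
```

View pics/w3v.png

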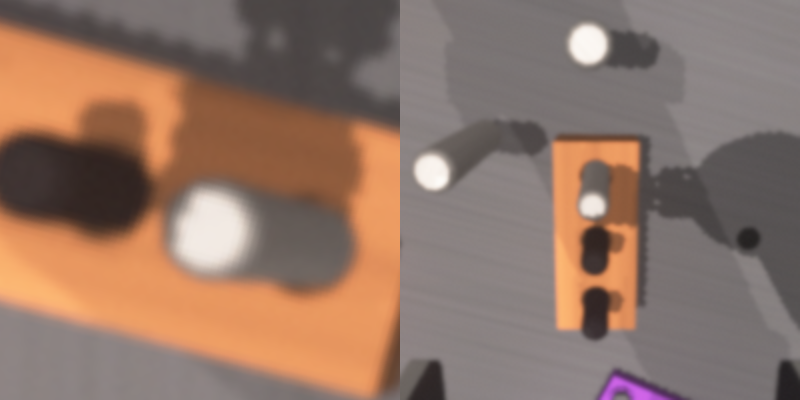

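The rectified view shows the long bright pin in the rack's end hole, tip at (521.8, 310.3), tip face about 11–12 mm wide as the 16 mm pin with taper at 107 mm should have; short black pins beside it, two fat free-standing pins outside. Going down on it.

Call:
{"name": "carry_out", "arguments": {"motion": [{"fingers":0,"x":0.0065,"y":-0.0034,"z":0.02,"ax":0,"ay":0,"az":0},{"fingers":0,"x":0.0066,"y":-0.0034,"z":0.03,"ax":0,"ay":0,"az":0},{"fingers":0,"x":0,"y":0,"z":0.04,"ax":0,"ay":0,"az":0},{"fingers":0,"x":0,"y":0,"z":0.04,"ax":0,"ay":0,"az":0},{"fingers":0,"x":0,"y":0,"z":0.025,"ax":0,"ay":0,"az":0},{"fingers":0,"x":0,"y":0,"z":0.013,"ax":0,"ay":0,"az":0},{"fingers":0,"x":0,"y":0,"z":0,"ax":0,"ay":0,"az":0},{"fingers":0,"x":0,"y":0,"z":0,"ax":0,"ay":0,"az":0}]}}

```text
t: 5.38
tcp_pos: [521.4, 312.5, 64.4]
ee_rot: [-3.141, -0.002, 0.273]
contact_force: [0.9, 0.3, 0.1]
finger_gap: 85.3
grasp_force: 0.0
```

Call:
{"name": "carry_out", "arguments": {"motion": [{"fingers":0.6,"x":0,"y":0,"z":0,"ax":0,"ay":0,"az":0},{"fingers":0.7,"x":0,"y":0,"z":0,"ax":0,"ay":0,"az":0},{"fingers":0.72,"x":0,"y":0,"z":0,"ax":0,"ay":0,"az":0},{"fingers":0.72,"x":0,"y":0,"z":0,"ax":0,"ay":0,"az":0}]}}

```text
t: 5.88
tcp_pos: [520.8, 312.3, 63.5]
ee_rot: [-3.142, -0.0, 0.273]
contact_force: [-0.1, -0.0, -0.4]
finger_gap: 23.4
grasp_force: 0.0
```

Run:
```python
from h import *
c,o,im=shot("w4"); print(o["finger_gap"])
pa,p=circ(im,c,[o["tcp_pos"][0],o["tcp_pos"][1],107],107,half=30,px=0.15)
g=cv2.cvtColor(pa,6); m=(g>190).astype(np.uint8)
n,l,st,ce=cv2.connectedComponentsWithStats(m)
for i in range(1,n):
    if st[i,4]>1000: print(p[0]+(ce[i,0]-200)*.15,p[1]+(ce[i,1]-200)*.15,2*np.sqrt(st[i,4]/np.pi)*.15,st[i,2:4]*.15)
cv2.imwrite("pics/w4v.png",np.hstack([pa,im[:,120:520]]))
```

```text
tcp [520.78 312.26  63.47] [-3.1415e+00 -3.0000e-04  2.7320e-01] F [-0.1 -0.  -0.4] t 5.875
23.416517501176855
510.50831786758846 318.82456671726385 11.640640813479285 [30.75  8.25]
```

View pics/w4v.png

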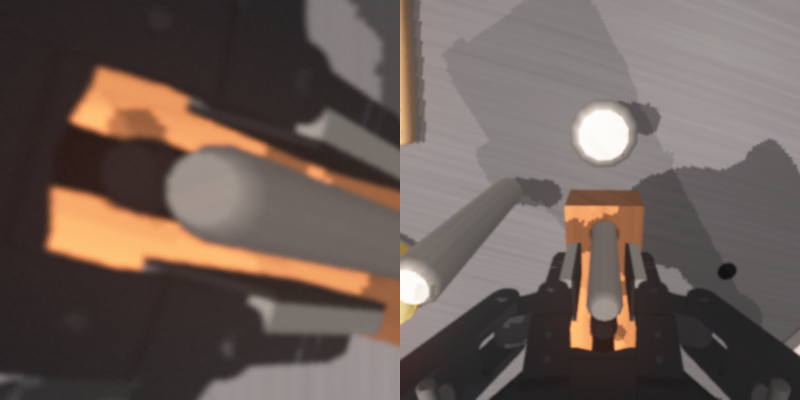

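The picture shows the pin between the pads (right half, 605,290), about 1.5 mm off towards tool +y; correcting and closing.

Call:
{"name": "carry_out", "arguments": {"motion": [{"fingers":0.72,"x":0.0003,"y":0.0015,"z":0,"ax":0,"ay":0,"az":0},{"fingers":0.72,"x":0,"y":0,"z":0,"ax":0,"ay":0,"az":0},{"fingers":0.78,"x":0,"y":0,"z":0,"ax":0,"ay":0,"az":0},{"fingers":0.9,"x":0,"y":0,"z":0,"ax":0,"ay":0,"az":0},{"fingers":1,"x":0,"y":0,"z":0,"ax":0,"ay":0,"az":0},{"fingers":1,"x":0,"y":0,"z":0,"ax":0,"ay":0,"az":0},{"fingers":1,"x":0,"y":0,"z":0,"ax":0,"ay":0,"az":0}]}}

```text
t: 6.8
tcp_pos: [521.5, 311.0, 63.5]
ee_rot: [-3.141, -0.0, 0.273]
contact_force: [-0.7, -0.5, 1.6]
finger_gap: 15.0
grasp_force: 58.3
```

Call:
{"name": "carry_out", "arguments": {"motion": [{"fingers":1,"x":0,"y":0,"z":-0.005,"ax":0,"ay":0,"az":0},{"fingers":1,"x":0,"y":0,"z":-0.015,"ax":0,"ay":0,"az":0},{"fingers":1,"x":0,"y":0,"z":-0.03,"ax":0,"ay":0,"az":0},{"fingers":1,"x":0,"y":0,"z":-0.03,"ax":0,"ay":0,"az":0},{"fingers":1,"x":0,"y":0,"z":-0.01,"ax":0,"ay":0,"az":0},{"fingers":1,"x":0,"y":0,"z":0,"ax":0,"ay":0,"az":0},{"fingers":1,"x":0,"y":0,"z":0,"ax":0,"ay":0,"az":0}]}}

```text
t: 7.68
tcp_pos: [520.8, 310.3, 152.0]
ee_rot: [3.141, 0.002, 0.273]
contact_force: [0.0, 0.8, -1.2]
finger_gap: 14.8
grasp_force: 58.4
```

Run:
```python
from h import *
c,o,im=shot("w5"); print(o["finger_gap"],o["grasp_force"],o["ft_torque"])
z=o["tcp_pos"][2]+43.5
pa,p=circ(im,c,[o["tcp_pos"][0],o["tcp_pos"][1],z],z,half=30,px=0.15)
t=r.get_image("top"); s=r.get_image("scene")
T=r.get_calibration("scene"); u,v=proj(T,[[*o["tcp_pos"]]])[0].astype(int)
print(proj(T,[[*(o["tcp_pos"]-[0,0,46.5])],[*(o["tcp_pos"]+[0,0,43.5])]])-[u-40,v-40])
cv2.imwrite("pics/w5v.png",np.hstack([pa,cv2.resize(s[v-40:v+40,u-40:u+40],(400,400),interpolation=cv2.INTER_CUBIC)]))
```

```text
tcp [520.85 310.33 152.04] [3.141e+00 1.900e-03 2.732e-01] F [ 0.   0.8 -1.2] t 7.675
14.780498506932478 58.404051661491394 [-0.02375887  0.00650804  0.00791211]
[[37.02952251 55.69295404]
 [44.16137321 25.11433821]]
```

View pics/w5v.png

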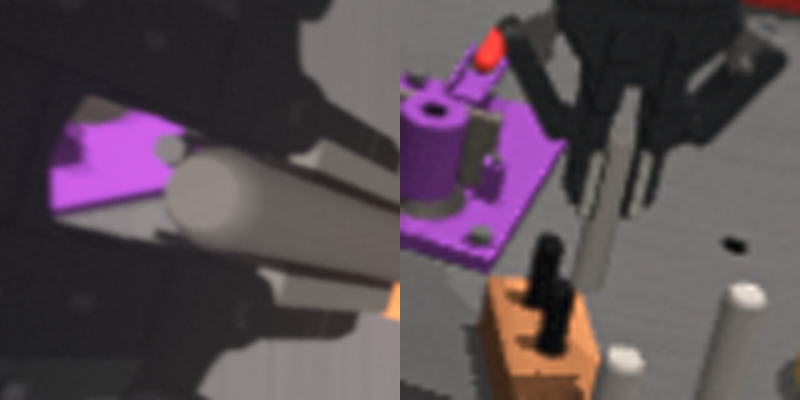

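Call:
{"name": "carry_out", "arguments": {"motion": [{"fingers":1,"x":-0.005,"y":0.021,"z":0,"ax":0,"ay":0,"az":0},{"fingers":1,"x":-0.0097,"y":0.041,"z":0,"ax":0,"ay":0,"az":0},{"fingers":1,"x":-0.0097,"y":0.041,"z":0,"ax":0,"ay":0,"az":0},{"fingers":1,"x":-0.0097,"y":0.041,"z":0,"ax":0,"ay":0,"az":0},{"fingers":1,"x":-0.0097,"y":0.041,"z":0,"ax":0,"ay":0,"az":0},{"fingers":1,"x":-0.0097,"y":0.041,"z":0,"ax":0,"ay":0,"az":0},{"fingers":1,"x":-0.0097,"y":0.041,"z":0,"ax":0,"ay":0,"az":0},{"fingers":1,"x":-0.0045,"y":0.0202,"z":0,"ax":0,"ay":0,"az":0},{"fingers":1,"x":0,"y":0,"z":0.01,"ax":0,"ay":0,"az":0},{"fingers":1,"x":0,"y":0,"z":0.01,"ax":0,"ay":0,"az":0},{"fingers":1,"x":0,"y":0,"z":0,"ax":0,"ay":0,"az":0},{"fingers":1,"x":0,"y":0,"z":0,"ax":0,"ay":0,"az":0}]}}

```text
t: 9.32
tcp_pos: [533.7, 17.1, 133.3]
ee_rot: [-3.141, 0.0, 0.275]
contact_force: [0.0, -1.1, -1.2]
finger_gap: 14.2
grasp_force: 58.6
```

Run:
```python
from h import *
c,o,im=shot("w6"); print(o["finger_gap"],o["joint_positions"].round(2))
p=o["tcp_pos"]; u,v=proj(c,[[p[0],p[1],72]])[0].astype(int); print(u,v)
S=r.get_calibration("scene"); s=r.get_image("scene"); a,b=proj(S,[[p[0],p[1],80]])[0].astype(int); print(a,b)
cv2.imwrite("pics/s6.png",s)
A=cv2.resize(im[v-80:v+60,u-70:u+70],(500,500),interpolation=cv2.INTER_CUBIC)
B=cv2.resize(s[b-25:b+25,a-15:a+15],(300,500),interpolation=cv2.INTER_CUBIC)
cv2.imwrite("pics/w6v.png",np.hstack([A,B]))
```

```text
tcp [533.65  17.11 133.29] [-3.1412  0.      0.275 ] F [ 0.  -1.1 -1.2] t 9.325
14.20886787278042 [ 0.28  0.29 -0.44  1.74  0.14  1.14 -1.5 ]
321 215
316 194
```

View pics/w6v.png

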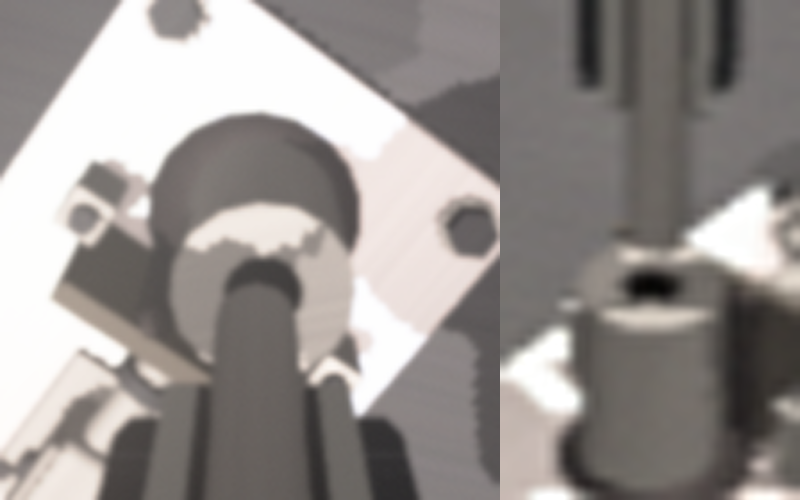

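The last look shows the pin's foot over the barrel: in the wrist crop the pin (257) is about 1 mm left of the bore's centre (262); scene crop puts the foot at 659 and the mouth at 651. I'll put numbers on it.

Run:
```python
from h import *
from scipy.optimize import least_squares
c,o=np.load("pics/w6.npy",allow_pickle=True); S=r.get_calibration("scene"); p=o["tcp_pos"]; zf=p[2]-46.5
W=lambda x,y:np.array([251+x/3.571,135+y/3.571]); Q=lambda x,y:np.array([301+(x-500)/10,169+y/10])
th=np.linspace(0,2*np.pi,180)
def ring(cen,rad,z,cam): return proj(cam,np.stack([cen[0]+rad*np.cos(th),cen[1]+rad*np.sin(th),0*th+z],-1))
# unknown bore xy, per-cam 2D pixel bias, pin at (p) exactly
def f(x):
    b=x[:2]; e=[]
    k=ring(b,20,72,c)+x[2:4]; e+=[k[:,0].min()-W(170,0)[0],k[:,0].max()-W(352,0)[0],k[:,1].min()-W(0,202)[1]]
    k=ring(b,8.5,72,c)+x[2:4]; e+=[k[:,0].min()-W(223,0)[0],k[:,0].max()-W(301,0)[0],k[:,1].min()-W(0,258)[1]]
    k=ring(p,8,zf+1,c)+x[2:4]; e+=[k[:,0].min()-W(216,0)[0],k[:,0].max()-W(299,0)[0],k[:,1].min()-W(0,287)[1]]
    k=ring(b,20,72,S)+x[4:6]; e+=[k[:,0].min()-Q(582,0)[0],k[:,0].max()-Q(733,0)[0]]
    k=ring(b,8.5,72,S)+x[4:6]; e+=[k[:,0].mean()-Q(651,0)[0],k[:,1].mean()-Q(0,286)[1]]
    k=ring(p,8,zf+1,S)+x[4:6]; e+=[k[:,0].min()-Q(628,0)[0],k[:,0].max()-Q(690,0)[0],k[:,1].max()-Q(0,243)[1]]
    return np.array(e)
s=least_squares(f,[533,15,0,0,0,0]); print(s.x.round(2),f(s.x).round(2))
print("move",s.x[:2]-p[:2])
```

```text
[5.3401e+02 1.6410e+01 1.9500e+00 2.3800e+00 4.7000e-01 5.2000e-01] [-0.94  1.22  0.42 -0.51  0.22 -0.46  0.23 -0.22  0.04 -0.09 -0.34  0.43
 -0.6   0.1  -0.11  0.6 ]
move [ 0.35265541 -0.69604688]
```

Call:
{"name": "carry_out", "arguments": {"motion": [{"fingers":1,"x":0.0001,"y":0.0008,"z":0.006,"ax":0,"ay":0,"az":0},{"fingers":1,"x":0,"y":0,"z":0.004,"ax":0,"ay":0,"az":0},{"fingers":1,"x":0,"y":0,"z":0,"ax":0,"ay":0,"az":0},{"fingers":1,"x":0,"y":0,"z":0,"ax":0,"ay":0,"az":0},{"fingers":1,"x":0,"y":0,"z":0,"ax":0,"ay":0,"az":0}]}}

```text
t: 10.05
tcp_pos: [534.2, 15.3, 123.5]
ee_rot: [-3.142, -0.0, 0.273]
contact_force: [-0.8, -0.2, -1.6]
finger_gap: 14.4
grasp_force: 58.6
```

Call:
{"name": "carry_out", "arguments": {"motion": [{"fingers":1,"x":0.0001,"y":-0.0011,"z":0,"ax":0,"ay":0,"az":0},{"fingers":1,"x":0,"y":0,"z":0.001,"ax":0,"ay":0,"az":0},{"fingers":1,"x":0,"y":0,"z":0,"ax":0,"ay":0,"az":0},{"fingers":1,"x":0,"y":0,"z":0,"ax":0,"ay":0,"az":0}]}}

```text
t: 10.55
tcp_pos: [533.8, 16.4, 122.3]
ee_rot: [-3.142, -0.0, 0.273]
contact_force: [0.6, 0.2, -1.2]
finger_gap: 14.4
grasp_force: 58.6
```

Run:
```python
from h import *
for i in range(3):
    o=r.get_obs(); print(o["t"],o["tcp_pos"].round(2),o["contact_force"].round(1)); c,o,im=shot("w7")
# numeric: rectified at barrel top for dark-hole columns and edges
S=r.get_calibration("scene"); s=r.get_image("scene"); cv2.imwrite("pics/s7.png",s)
g=cv2.cvtColor(s,6)
for v in (184,186,188,190,192,194,196,197,198,199,200): print(v,g[v,304:330])
```

```text
10.55 [533.83  16.38 122.32] [ 0.6  0.2 -1.2]
tcp [533.83  16.38 122.32] [-3.1416 -0.      0.2732] F [ 0.6  0.2 -1.2] t 10.55
10.6 [533.82  16.41 122.33] [ 0.3  0.6 -1.2]
tcp [533.82  16.41 122.33] [-3.1415 -0.      0.2733] F [ 0.3  0.6 -1.2] t 10.6
10.65 [533.85  16.4  122.36] [-0.3  0.1 -1.1]
tcp [533.85  16.4  122.36] [-3.1415e+00 -1.0000e-04  2.7320e-01] F [-0.3  0.1 -1.1] t 10.65
184 [116 118 117 121 120 119 118 116 113 103  94 103 103 101  92 102 115 119
 121 119 119 118 117 111 104 102]
186 [116 117 118 118 117 118 117 120 118 105  95 103 103 100  92 104 118 119
 118 116 115 108 100 102  99  95]
188 [116 116 115 114 117 115 116 116 115 103  96 103 104  98  93 103 117 116
 113 113 131 184 233 206  99  69]
190 [115 115 115 115 115 115 115 116 116 105  97 102 103  99  90  99 110 127
 184 244 255 255 253 238 216 181]
192 [115 115 116 115 114 114 113 112  94  82  96 102 104  98  94 165 243 255
 255 254 253 253 251 234 175 146]
194 [117 116 115 116 114 117 123 134 138 119  98 102 102  97  89 105 161 195
 230 253 255 251 245 246 234 170]
196 [115 114 113 113 118 134 141 143 140 119 100 104 104  99  90  96 107 107
 103 107 129 165 208 215 205 209]
197 [113 115 114 115 122 136 143 141 120  76  66  86  92  75  59  86 107 108
 105  88  74  97 127 144 171 200]
198 [113 112 113 112 116 131 141 140 123  82  43  36  40  38  61  93 107 109
 105  81  49  52  68  93 120 139]
199 [115 115 120 162 162 125 119 114 110 112 108  99  98 108 117 120 121 113
 101  71  43  49  52  55  73  94]
200 [113 113 114 117 104  88  96 105 115 165 201 204 203 202 203 202 188 157
 113  67  39  42  43  47  57  60]
```

Call:
{"name": "carry_out", "arguments": {"motion": [{"fingers":1,"x":0,"y":0,"z":0.002,"ax":0,"ay":0,"az":0},{"fingers":1,"x":0,"y":0,"z":0.001,"ax":0,"ay":0,"az":0},{"fingers":1,"x":0,"y":0,"z":0.0005,"ax":0,"ay":0,"az":0},{"fingers":1,"x":0,"y":0,"z":0.0005,"ax":0,"ay":0,"az":0},{"fingers":1,"x":0,"y":0,"z":0,"ax":0,"ay":0,"az":0},{"fingers":1,"x":0,"y":0,"z":0,"ax":0,"ay":0,"az":0}]}}

```text
t: 11.5
tcp_pos: [533.9, 16.4, 118.4]
ee_rot: [-3.142, -0.0, 0.273]
contact_force: [-0.4, 0.0, -0.9]
finger_gap: 14.4
grasp_force: 58.6
```

Call:
{"name": "carry_out", "arguments": {"motion": [{"fingers":1,"x":0,"y":0,"z":0.0005,"ax":0,"ay":0,"az":0},{"fingers":1,"x":0,"y":0,"z":0.0005,"ax":0,"ay":0,"az":0},{"fingers":1,"x":0,"y":0,"z":0,"ax":0,"ay":0,"az":0}]}}

```text
t: 11.88
tcp_pos: [533.8, 16.4, 117.2]
ee_rot: [-3.142, 0.0, 0.273]
contact_force: [-0.1, -0.2, -1.5]
finger_gap: 14.3
grasp_force: 58.6
```

Call:
{"name": "carry_out", "arguments": {"motion": [{"fingers":1,"x":0,"y":0,"z":0.0005,"ax":0,"ay":0,"az":0},{"fingers":1,"x":0,"y":0,"z":0.0005,"ax":0,"ay":0,"az":0},{"fingers":1,"x":0,"y":0,"z":0,"ax":0,"ay":0,"az":0}]}}

```text
t: 12.25
tcp_pos: [533.8, 16.4, 116.2]
ee_rot: [-3.141, 0.0, 0.273]
contact_force: [-0.2, -0.8, -1.7]
finger_gap: 14.3
grasp_force: 58.6
```

Call:
{"name": "carry_out", "arguments": {"motion": [{"fingers":1,"x":0,"y":0,"z":0.0005,"ax":0,"ay":0,"az":0},{"fingers":1,"x":0,"y":0,"z":0.0005,"ax":0,"ay":0,"az":0},{"fingers":1,"x":0,"y":0,"z":0.0005,"ax":0,"ay":0,"az":0},{"fingers":1,"x":0,"y":0,"z":0.0005,"ax":0,"ay":0,"az":0},{"fingers":1,"x":0,"y":0,"z":0,"ax":0,"ay":0,"az":0}]}}

```text
t: 12.88
tcp_pos: [533.8, 16.2, 114.2]
ee_rot: [3.142, 0.0, 0.273]
contact_force: [0.3, -1.3, -1.3]
finger_gap: 14.9
grasp_force: 58.6
```

The pin has entered the bore (foot well under 72 mm, hardly any force). Continuing straight down in steps.

Call:
{"name": "carry_out", "arguments": {"motion": [{"fingers":1,"x":0,"y":0.0003,"z":0.001,"ax":0,"ay":0,"az":0},{"fingers":1,"x":0,"y":0,"z":0.0015,"ax":0,"ay":0,"az":0},{"fingers":1,"x":0,"y":0,"z":0.0015,"ax":0,"ay":0,"az":0},{"fingers":1,"x":0,"y":0,"z":0.0015,"ax":0,"ay":0,"az":0},{"fingers":1,"x":0,"y":0,"z":0.0015,"ax":0,"ay":0,"az":0}]}}

```text
t: 13.5
tcp_pos: [533.9, 16.1, 107.2]
ee_rot: [-3.142, 0.0, 0.273]
contact_force: [-1.9, -1.0, -0.6]
finger_gap: 14.7
grasp_force: 58.6
```

Call:
{"name": "carry_out", "arguments": {"motion": [{"fingers":1,"x":-0.0002,"y":0.0002,"z":0.0015,"ax":0,"ay":0,"az":0},{"fingers":1,"x":0,"y":0,"z":0.002,"ax":0,"ay":0,"az":0},{"fingers":1,"x":0,"y":0,"z":0.002,"ax":0,"ay":0,"az":0},{"fingers":1,"x":0,"y":0,"z":0.002,"ax":0,"ay":0,"az":0},{"fingers":1,"x":0,"y":0,"z":0.002,"ax":0,"ay":0,"az":0}]}}

```text
t: 14.12
tcp_pos: [533.8, 15.9, 97.7]
ee_rot: [-3.141, -0.0, 0.273]
contact_force: [-0.5, 0.1, -1.1]
finger_gap: 14.5
grasp_force: 58.6
```

Call:
{"name": "carry_out", "arguments": {"motion": [{"fingers":1,"x":0,"y":0,"z":0.002,"ax":0,"ay":0,"az":0},{"fingers":1,"x":0,"y":0,"z":0.002,"ax":0,"ay":0,"az":0},{"fingers":1,"x":0,"y":0,"z":0.002,"ax":0,"ay":0,"az":0},{"fingers":1,"x":0,"y":0,"z":0.002,"ax":0,"ay":0,"az":0},{"fingers":1,"x":0,"y":0,"z":0.0015,"ax":0,"ay":0,"az":0},{"fingers":1,"x":0,"y":0,"z":0,"ax":0,"ay":0,"az":0}]}}

```text
t: 14.88
tcp_pos: [533.7, 15.9, 88.2]
ee_rot: [-3.141, 0.0, 0.273]
contact_force: [-0.1, 0.3, -1.7]
finger_gap: 14.7
grasp_force: 58.6
```

Foot now about 41.7 mm; ~4.7 mm to the floor.

Call:
{"name": "carry_out", "arguments": {"motion": [{"fingers":1,"x":0,"y":0,"z":0.001,"ax":0,"ay":0,"az":0},{"fingers":1,"x":0,"y":0,"z":0.001,"ax":0,"ay":0,"az":0},{"fingers":1,"x":0,"y":0,"z":0.001,"ax":0,"ay":0,"az":0},{"fingers":1,"x":0,"y":0,"z":0.0005,"ax":0,"ay":0,"az":0},{"fingers":1,"x":0,"y":0,"z":0.0005,"ax":0,"ay":0,"az":0},{"fingers":1,"x":0,"y":0,"z":0,"ax":0,"ay":0,"az":0}]}}

```text
t: 15.62
tcp_pos: [533.8, 15.9, 84.3]
ee_rot: [-3.142, -0.0, 0.273]
contact_force: [-1.4, -0.5, -2.0]
finger_gap: 14.7
grasp_force: 58.6
```

Call:
{"name": "carry_out", "arguments": {"motion": [{"fingers":1,"x":0,"y":0,"z":0.0004,"ax":0,"ay":0,"az":0},{"fingers":1,"x":0,"y":0,"z":0.0003,"ax":0,"ay":0,"az":0},{"fingers":1,"x":0,"y":0,"z":0.0003,"ax":0,"ay":0,"az":0},{"fingers":1,"x":0,"y":0,"z":0,"ax":0,"ay":0,"az":0}]}}

```text
t: 16.12
tcp_pos: [533.8, 15.9, 83.4]
ee_rot: [-3.142, -0.0, 0.273]
contact_force: [-0.3, -0.5, -0.4]
finger_gap: 14.8
grasp_force: 58.6
```

Call:
{"name": "carry_out", "arguments": {"motion": [{"fingers":1,"x":0,"y":0,"z":0.0003,"ax":0,"ay":0,"az":0},{"fingers":1,"x":0,"y":0,"z":0.0003,"ax":0,"ay":0,"az":0},{"fingers":1,"x":0,"y":0,"z":0,"ax":0,"ay":0,"az":0}]}}

```text
t: 16.5
tcp_pos: [534.0, 15.9, 83.3]
ee_rot: [3.141, -0.001, 0.273]
contact_force: [-3.8, -0.7, 5.3]
finger_gap: 14.7
grasp_force: 59.2
```

Call:
{"name": "carry_out", "arguments": {"motion": [{"fingers":1,"x":0,"y":0,"z":0.0004,"ax":0,"ay":0,"az":0},{"fingers":1,"x":0,"y":0,"z":0,"ax":0,"ay":0,"az":0},{"fingers":1,"x":0,"y":0,"z":0,"ax":0,"ay":0,"az":0}]}}

```text
t: 16.88
tcp_pos: [534.1, 16.0, 83.3]
ee_rot: [3.141, -0.001, 0.273]
contact_force: [-3.6, -1.2, 9.0]
finger_gap: 14.7
grasp_force: 59.7
```

Call:
{"name": "carry_out", "arguments": {"motion": [{"fingers":0.78,"x":0,"y":0,"z":0,"ax":0,"ay":0,"az":0},{"fingers":0.6,"x":0,"y":0,"z":0,"ax":0,"ay":0,"az":0},{"fingers":0.3,"x":0,"y":0,"z":0,"ax":0,"ay":0,"az":0},{"fingers":0,"x":0,"y":0,"z":-0.005,"ax":0,"ay":0,"az":0},{"fingers":0,"x":0,"y":0,"z":-0.02,"ax":0,"ay":0,"az":0},{"fingers":0,"x":0,"y":0,"z":-0.04,"ax":0,"ay":0,"az":0},{"fingers":0,"x":0,"y":0,"z":-0.04,"ax":0,"ay":0,"az":0},{"fingers":0,"x":0,"y":0,"z":0,"ax":0,"ay":0,"az":0},{"fingers":0,"x":0,"y":0,"z":0,"ax":0,"ay":0,"az":0}]}}

```text
t: 18.0
tcp_pos: [533.6, 15.8, 187.2]
ee_rot: [3.141, 0.0, 0.273]
contact_force: [-0.8, 0.9, -1.3]
finger_gap: 85.5
grasp_force: 0.0
```

Run:
```python
from h import *
c,o,im=shot("w8"); print(o["finger_gap"])
pa,p=circ(im,c,[534,16,127],127,half=30,px=0.15)
b=at(c,(proj(c,[[534,16,127]])[0]),127); print(b, proj(c,[[534,16,127]]))
g=cv2.GaussianBlur(cv2.cvtColor(pa,6),(0,0),2)
for x in range(0,400,16): pass
print(cv2.resize(g,(27,27),interpolation=cv2.INTER_AREA))
S=r.get_calibration("scene"); s=r.get_image("scene"); cv2.imwrite("pics/s8.png",s)
print(proj(S,[[534,16,127],[534,16,72]]))
gs=cv2.cvtColor(s,6); print(gs[172:204:2,306:330])
```

```text
tcp [533.6   15.82 187.18] [3.1415 0.     0.2732] F [-0.8  0.9 -1.3] t 18.0
85.50167714405671
[534.  16. 127.] [[321.09779834 215.25598039]]
[[136 137 135 137 136 135 135 136 136 135 135 136 137 136 134 136 135 139
  149 178 217 222 220 223 224 225 186]
 [137 137 136 137 137 135 136 137 136 135 136 137 137 136 136 145 167 205
  236 249 253 250 232 225 225 226 204]
 [138 138 137 138 138 136 137 137 137 136 137 138 142 160 191 228 247 252
  253 253 253 253 249 231 226 227 223]
 [138 138 137 138 138 137 137 138 138 139 152 181 218 243 251 253 253 253
  253 253 253 253 253 237 228 228 229]
 [138 139 138 139 139 138 138 147 170 204 237 250 253 253 252 252 252 251
  253 253 253 253 252 237 236 231 228]
 [139 139 138 140 144 161 192 228 247 252 253 253 249 240 242 214 212 226
  245 253 253 253 248 229 228 227 228]
 [139 142 153 181 217 243 252 253 253 253 253 251 210 163 187 197 125 166
  234 253 253 253 247 228 228 229 230]
 [171 205 236 250 253 253 253 251 242 234 247 250 195 149 161 225 131 116
  194 248 251 251 239 229 230 231 231]
 [247 252 253 253 253 253 253 232 188 148 146 200 207 2
[... 3068 characters left out ...]
16 116 116 116 116 109  98  97 104 104  99  93 102 110 127 185 244
  255 255 255 250 229 182]
 [117 115 116 116 114 112  92  79  97 104 103 100  97 166 245 255 255 254
  253 253 253 249 196 147]
 [116 115 115 116 123 135 129 106  98 104 104  98  94 123 156 188 232 253
  255 254 254 255 246 175]
 [113 113 119 132 142 143 132 108  96 103 103  98  96 121 137 123 103 106
  133 174 230 232 211 210]
 [113 112 117 130 140 140 137 118 105 111 106  95  95 105 115 113 105  80
   45  45  64  95 119 140]
 [114 117 106  92 138 201 231 231 222 210 207 202 201 201 193 163 114  67
   38  42  42  48  55  61]
 [244 226 109  81  90  95 103 115 122 123 119 120 117 113 113 109  96  61
   40  39  45  54  55  57]]
```

Call:
{"name": "carry_out", "arguments": {"motion": [{"fingers":0,"x":-0.008,"y":0.023,"z":-0.01,"ax":0,"ay":0,"az":0},{"fingers":0,"x":-0.0156,"y":0.0448,"z":0,"ax":0,"ay":0,"az":0},{"fingers":0,"x":-0.0156,"y":0.0448,"z":0,"ax":0,"ay":0,"az":0},{"fingers":0,"x":-0.0156,"y":0.0448,"z":0,"ax":0,"ay":0,"az":0},{"fingers":0,"x":-0.0156,"y":0.0448,"z":0,"ax":0,"ay":0,"az":0},{"fingers":0,"x":-0.0156,"y":0.0448,"z":0,"ax":0,"ay":0,"az":0},{"fingers":0,"x":-0.0156,"y":0.0448,"z":0,"ax":0,"ay":0,"az":0},{"fingers":0,"x":-0.0078,"y":0.0222,"z":0,"ax":0,"ay":0,"az":0},{"fingers":0,"x":0,"y":0,"z":0,"ax":0,"ay":0,"az":0},{"fingers":0,"x":0,"y":0,"z":0,"ax":0,"ay":0,"az":0},{"fingers":0,"x":0,"y":0,"z":0,"ax":0,"ay":0,"az":0}]}}

```text
t: 19.48
tcp_pos: [513.9, -314.0, 197.4]
ee_rot: [-3.141, -0.0, 0.276]
contact_force: [0.5, 0.5, -0.9]
finger_gap: 85.7
grasp_force: 0.0
```

Run:
```python
from h import *
c,o,im=shot("w9")
c=dict(c); c["cx"]+=1.95; c["cy"]+=2.38
d=r.find_in("wrist","upper_barrel"); print([(q["xy"],q["confidence"],at(c,q["xy"],30).round(1)) for q in d])
q0=[513.3,-315.5,60]
pa,p=circ(im,c,q0,60,half=30,px=0.15); g=cv2.cvtColor(pa,6)
b=cv2.GaussianBlur(g,(0,0),2)
for a,e in((50,66),(120,145)):
    h=cv2.HoughCircles(b,cv2.HOUGH_GRADIENT,1,30,param1=60,param2=12,minRadius=a,maxRadius=e)
    print([((q0[0]+(k[0]-200)*.15).round(1),(q0[1]+(k[1]-200)*.15).round(1),(k[2]*.15).round(2)) for k in h[0][:3]] if h is not None else None)
n,l,st,ce=cv2.connectedComponentsWithStats((b<90).astype(np.uint8))
for i in range(1,n):
    if st[i,4]>1500: print("dark",(q0[:2]+(ce[i]-200)*.15).round(1),st[i,2:4]*.15)
```

```text
tcp [ 513.88 -314.04  197.37] [-3.1409e+00 -4.0000e-04  2.7610e-01] F [ 0.5  0.5 -0.9] t 19.475
[([323.0, 182.7], 0.71, array([ 512.4, -313.7,   30. ]))]
[(np.float32(513.5), np.float32(-315.1), np.float32(8.73)), (np.float32(504.5), np.float32(-320.1), np.float32(9.48)), (np.float32(521.3), np.float32(-306.3), np.float32(8.09))]
[(np.float32(513.5), np.float32(-314.8), np.float32(19.59))]
dark [ 513.7 -315.1] [16.05 16.35]
```

Call:
{"name": "carry_out", "arguments": {"motion": [{"fingers":0,"x":0,"y":0,"z":0.025,"ax":0,"ay":0,"az":0},{"fingers":0,"x":0,"y":0,"z":0.045,"ax":0,"ay":0,"az":0},{"fingers":0,"x":0,"y":0,"z":0.045,"ax":0,"ay":0,"az":0},{"fingers":0,"x":0,"y":0,"z":0.03,"ax":0,"ay":0,"az":0},{"fingers":0,"x":0,"y":0,"z":0.015,"ax":0,"ay":0,"az":0},{"fingers":0.2,"x":0,"y":0,"z":0.007,"ax":0,"ay":0,"az":0},{"fingers":0.3,"x":0,"y":0,"z":0,"ax":0,"ay":0,"az":0},{"fingers":0.35,"x":0,"y":0,"z":0,"ax":0,"ay":0,"az":0},{"fingers":0.35,"x":0,"y":0,"z":0,"ax":0,"ay":0,"az":0}]}}

```text
t: 20.7
tcp_pos: [513.8, -316.3, 31.3]
ee_rot: [3.14, -0.001, 0.273]
contact_force: [-0.2, 0.4, 0.0]
finger_gap: 55.7
grasp_force: 0.0
```

Call:
{"name": "carry_out", "arguments": {"motion": [{"fingers":0.35,"x":0,"y":-0.0013,"z":0,"ax":0,"ay":0,"az":0},{"fingers":0.45,"x":0,"y":0,"z":0,"ax":0,"ay":0,"az":0},{"fingers":0.5,"x":0,"y":0,"z":0,"ax":0,"ay":0,"az":0},{"fingers":0.55,"x":0,"y":0,"z":0,"ax":0,"ay":0,"az":0},{"fingers":0.7,"x":0,"y":0,"z":0,"ax":0,"ay":0,"az":0},{"fingers":1,"x":0,"y":0,"z":0,"ax":0,"ay":0,"az":0},{"fingers":1,"x":0,"y":0,"z":0,"ax":0,"ay":0,"az":0},{"fingers":1,"x":0,"y":0,"z":0,"ax":0,"ay":0,"az":0}]}}

```text
t: 21.7
tcp_pos: [513.1, -315.3, 30.9]
ee_rot: [3.141, -0.001, 0.273]
contact_force: [0.2, -1.6, 5.7]
finger_gap: 39.0
grasp_force: 59.6
```

Call:
{"name": "carry_out", "arguments": {"motion": [{"fingers":1,"x":0,"y":0,"z":-0.005,"ax":0,"ay":0,"az":0},{"fingers":1,"x":0,"y":0,"z":-0.02,"ax":0,"ay":0,"az":0},{"fingers":1,"x":0,"y":0,"z":-0.035,"ax":0,"ay":0,"az":0},{"fingers":1,"x":0,"y":0,"z":-0.04,"ax":0,"ay":0,"az":0},{"fingers":1,"x":0,"y":0,"z":-0.035,"ax":0,"ay":0,"az":0},{"fingers":1,"x":0,"y":0,"z":-0.015,"ax":0,"ay":0,"az":0},{"fingers":1,"x":0,"y":0,"z":0,"ax":0,"ay":0,"az":0},{"fingers":1,"x":0,"y":0,"z":0,"ax":0,"ay":0,"az":0},{"fingers":1,"x":0,"y":0,"z":0,"ax":0,"ay":0,"az":0}]}}

```text
t: 22.82
tcp_pos: [512.1, -314.3, 178.4]
ee_rot: [-3.139, 0.002, 0.273]
contact_force: [-0.3, 0.8, -4.5]
finger_gap: 38.6
grasp_force: 61.0
```

Run:
```python
from h import *
c,o,im=shot("w10"); print(o["finger_gap"],o["grasp_force"])
c=dict(c); c["cx"]+=1.95; c["cy"]+=2.38
q0=o["tcp_pos"]+[0,0,29.1]
pa,p=circ(im,c,q0,q0[2],half=30,px=0.15); b=cv2.GaussianBlur(cv2.cvtColor(pa,6),(0,0),2)
for a,e in((50,66),(120,145)):
    h=cv2.HoughCircles(b,cv2.HOUGH_GRADIENT,1,30,param1=60,param2=12,minRadius=a,maxRadius=e)
    print([((k[0]-200)*.15,(k[1]-200)*.15,k[2]*.15) for k in h[0][:3]] if h is not None else None)
n,l,st,ce=cv2.connectedComponentsWithStats((b<70).astype(np.uint8))
for i in range(1,n):
    if 3000<st[i,4]<30000: print("dark",((ce[i]-200)*.15).round(1),st[i,2:4]*.15)
print(cv2.resize(b,(27,27),interpolation=cv2.INTER_AREA)[3:24])
```

```text
tcp [ 512.05 -314.33  178.44] [-3.1393e+00  2.0000e-03  2.7330e-01] F [-0.3  0.8 -4.5] t 22.825
38.62429449416969 61.032071337103844
[(np.float32(0.22500001), np.float32(0.22500001), np.float32(8.49)), (np.float32(-12.975), np.float32(-17.325), np.float32(7.8300004))]
[(np.float32(-0.075), np.float32(-0.22500001), np.float32(19.215002))]
dark [  7.8 -23.2] [47.4 21.3]
dark [0.5 0. ] [16.2 16.8]
dark [-12.5  23.3] [48.75 14.85]
[[ 78 134 138 138 137 136 137 135 126 104  76  50  41  42  44  45  62 130
  140 111 104  79  49  43  55  88  88]
 [115 137 139 137 136 126 114 100  93  91  92  93  79  60  57  45  43  56
   72  90 105 106  94  58  42  78  88]
 [135 137 118  72  82  93  89  89  91 108 144 159 138 136 137 125  99  68
   40  41  68  99 106 102  74  83  89]
 [125 110  67  29  42  84  89  99 137 168 177 170 143 141 143 144 144 138
  104  57  39  48  82 105 106 101  91]
 [ 91  89  79  50  65  88  96 146 175 178 175 164 144 143 143 144 143 143
  143 122  80  51  40  61  95 106  98]
 [ 89  89  90  89  89  93 135 173 178 176 163 145 142 143 144 143 142 144
  144 143 120  90  72  48  45 
[... 1004 characters left out ...]
 104 104 105 105 106]
 [ 88  89  89  89  90  91 117 140 141 143 143 142 143 142 141 145 146 145
  147 159 142 111 111 111 111 110 109]
 [ 87  88  88  89  90  89  93 121 140 143 142 143 143 142 144 146 146 146
  149 133 109 105 106 106 106 107 109]
 [ 68  81  83  68  65  66  74  96 115 135 142 144 141 144 146 146 145 142
  123 104 100 100 100 100 101 104 106]
 [ 37  43  58  74  50  44  44  43  43  64  93 118 135 139 138 134 122 103
   96  95  95  96  95  95  97 100 103]
 [ 36  37  38  38  38  37  39  42  45  46  45  47  58  63  62  61  60  61
   62  64  77  98 112 114 113 115 122]
 [ 37  37  37  38  36  39  40  40  40  41  49  94  81  55  51  52  53  55
   56  56  58  68 128 141 141 140 141]]
```

Call:
{"name": "carry_out", "arguments": {"motion": [{"fingers":1,"x":0.0078,"y":-0.0222,"z":0,"ax":0,"ay":0,"az":0},{"fingers":1,"x":0.0157,"y":-0.0448,"z":0,"ax":0,"ay":0,"az":0},{"fingers":1,"x":0.0157,"y":-0.0448,"z":0,"ax":0,"ay":0,"az":0},{"fingers":1,"x":0.0157,"y":-0.0448,"z":0,"ax":0,"ay":0,"az":0},{"fingers":1,"x":0.0157,"y":-0.0448,"z":0,"ax":0,"ay":0,"az":0},{"fingers":1,"x":0.0157,"y":-0.0448,"z":0,"ax":0,"ay":0,"az":0},{"fingers":1,"x":0.0157,"y":-0.0448,"z":0,"ax":0,"ay":0,"az":0},{"fingers":1,"x":0.0076,"y":-0.0222,"z":0,"ax":0,"ay":0,"az":0},{"fingers":1,"x":0,"y":0,"z":0,"ax":0,"ay":0,"az":0},{"fingers":1,"x":0,"y":0,"z":0,"ax":0,"ay":0,"az":0},{"fingers":1,"x":0,"y":0,"z":0,"ax":0,"ay":0,"az":0},{"fingers":1,"x":0,"y":0,"z":0,"ax":0,"ay":0,"az":0}]}}

```text
t: 24.38
tcp_pos: [533.8, 15.5, 180.3]
ee_rot: [3.141, 0.0, 0.272]
contact_force: [-0.3, -0.4, -4.8]
finger_gap: 38.6
grasp_force: 61.2
```

Call:
{"name": "carry_out", "arguments": {"motion": [{"fingers":1,"x":0.0002,"y":-0.0004,"z":0.008,"ax":0,"ay":0,"az":0},{"fingers":1,"x":0,"y":0,"z":0.008,"ax":0,"ay":0,"az":0},{"fingers":1,"x":0,"y":0,"z":0.003,"ax":0,"ay":0,"az":0},{"fingers":1,"x":0,"y":0,"z":0,"ax":0,"ay":0,"az":0},{"fingers":1,"x":0,"y":0,"z":0,"ax":0,"ay":0,"az":0}]}}

```text
t: 25.0
tcp_pos: [534.1, 16.9, 161.5]
ee_rot: [3.142, -0.0, 0.273]
contact_force: [-0.0, 0.2, -5.0]
finger_gap: 38.6
grasp_force: 61.2
```

Run:
```python
from h import *
o=r.get_obs(); p=o["tcp_pos"]; print(p)
S=r.get_calibration("scene"); s=r.get_image("scene"); g=cv2.cvtColor(s,6)
print(proj(S,[[*p[:2],p[2]+29],[*p[:2],p[2]-31],[534,16,100],[534,16,72]]).round(1))
for v in range(166,194,2): print(v,g[v,303:331])
```

```text
[534.07540877  16.90070086 161.53547662]
[[316.8 158.2]
 [316.5 178.3]
 [316.  187.9]
 [315.9 196.4]]
166 [ 97  59  37  87 114  89  69  86  96 100 105 107 109 111 111 114 113 108
 104  98  89  78  96 100  60  34  72 105]
168 [119 117 114 115 117  88  69  88  97 102 105 108 108 110 113 118 120 112
 103  96  88  79  98 106  80  70  97 115]
170 [116 116 115 108  99  89  84  91  95 102 105 108 108 109 113 120 120 112
 102  93  80  75  93 111 120 117 117 119]
172 [115 117 115 117 116 112  99  90  97 102 105 106 108 112 116 118 117 117
 107  94  86 101 118 118 119 118 118 119]
174 [116 116 117 119 118 108  93  91  98 102 105 108 110 112 115 117 111 105
 101  93  88 104 119 119 118 117 119 118]
176 [118 119 117 118 117 109  93  92  96 103 106 107 110 112 114 116 118 118
 116 101  87 103 118 119 118 117 118 118]
178 [118 118 119 118 119 110  92  93  99 103 105 109 110 109 115 116 116 116
 114 100  87 101 118 120 118 118 118 116]
180 [119 116 118 119 119 118 111 102 100 103 106 109 109 111 114 115 116 115
 112 108 105 110 118 120 120 117 118 117]
182 [116 116 116 119 119 118 119 118 114 109 106 105 109 113 116 118 115 111
 110 117 117 118 118 118 117 119 116 118]
184 [116 117 118 118 119 121 120 118 118 109  95  97 103 103 103  96 106 118
 120 120 119 119 117 118 119 110 103 100]
186 [116 115 118 117 118 119 118 118 118 110  97  96 102 104 102  94 104 117
 119 118 117 115 114 116 118 114 104  97]
188 [116 115 116 115 115 115 117 116 115 109  97  98 104 105 101  96 106 116
 117 113 111 132 190 244 227 103  70 106]
190 [115 114 116 115 115 117 116 116 116 108  97  97 103 102 100  94 101 112
 127 185 244 255 255 255 250 228 182 124]
192 [116 115 116 116 116 116 115 114 112  93  78  95 103 104  99  98 166 244
 255 255 254 253 253 253 248 193 147 187]
```

Call:
{"name": "carry_out", "arguments": {"motion": [{"fingers":1,"x":0.0001,"y":0.0009,"z":0,"ax":0,"ay":0,"az":0},{"fingers":1,"x":0,"y":0,"z":0.001,"ax":0,"ay":0,"az":0},{"fingers":1,"x":0,"y":0,"z":0.001,"ax":0,"ay":0,"az":0},{"fingers":1,"x":0,"y":0,"z":0.001,"ax":0,"ay":0,"az":0},{"fingers":1,"x":0,"y":0,"z":0.001,"ax":0,"ay":0,"az":0},{"fingers":1,"x":0,"y":0,"z":0.001,"ax":0,"ay":0,"az":0},{"fingers":1,"x":0,"y":0,"z":0,"ax":0,"ay":0,"az":0}]}}

```text
t: 25.92
tcp_pos: [534.2, 16.0, 156.2]
ee_rot: [-3.141, 0.0, 0.273]
contact_force: [-0.4, 0.9, -3.9]
finger_gap: 38.6
grasp_force: 61.2
```

Call:
{"name": "carry_out", "arguments": {"motion": [{"fingers":1,"x":0,"y":0,"z":0.001,"ax":0,"ay":0,"az":0},{"fingers":1,"x":0,"y":0,"z":0.001,"ax":0,"ay":0,"az":0},{"fingers":1,"x":0,"y":0,"z":0.001,"ax":0,"ay":0,"az":0},{"fingers":1,"x":0,"y":0,"z":0.001,"ax":0,"ay":0,"az":0},{"fingers":1,"x":0,"y":0,"z":0,"ax":0,"ay":0,"az":0}]}}

```text
t: 26.55
tcp_pos: [534.2, 16.0, 152.2]
ee_rot: [-3.141, 0.0, 0.273]
contact_force: [0.2, -1.0, -3.7]
finger_gap: 38.7
grasp_force: 61.2
```

Threaded over the pin's tip with no contact force. Going on.

Call:
{"name": "carry_out", "arguments": {"motion": [{"fingers":1,"x":0,"y":0,"z":0.0015,"ax":0,"ay":0,"az":0},{"fingers":1,"x":0,"y":0,"z":0.002,"ax":0,"ay":0,"az":0},{"fingers":1,"x":0,"y":0,"z":0.002,"ax":0,"ay":0,"az":0},{"fingers":1,"x":0,"y":0,"z":0.002,"ax":0,"ay":0,"az":0},{"fingers":1,"x":0,"y":0,"z":0.002,"ax":0,"ay":0,"az":0},{"fingers":1,"x":0,"y":0,"z":0.002,"ax":0,"ay":0,"az":0}]}}

```text
t: 27.3
tcp_pos: [534.2, 16.0, 140.7]
ee_rot: [-3.141, 0.0, 0.273]
contact_force: [-0.4, 0.7, -4.2]
finger_gap: 38.8
grasp_force: 61.2
```

Call:
{"name": "carry_out", "arguments": {"motion": [{"fingers":1,"x":0,"y":0,"z":0.0025,"ax":0,"ay":0,"az":0},{"fingers":1,"x":0,"y":0,"z":0.0025,"ax":0,"ay":0,"az":0},{"fingers":1,"x":0,"y":0,"z":0.0025,"ax":0,"ay":0,"az":0},{"fingers":1,"x":0,"y":0,"z":0.0025,"ax":0,"ay":0,"az":0},{"fingers":1,"x":0,"y":0,"z":0.0025,"ax":0,"ay":0,"az":0},{"fingers":1,"x":0,"y":0,"z":0.0025,"ax":0,"ay":0,"az":0}]}}

```text
t: 28.05
tcp_pos: [534.3, 16.0, 125.7]
ee_rot: [-3.142, -0.0, 0.273]
contact_force: [-0.2, 1.0, -3.7]
finger_gap: 38.9
grasp_force: 61.2
```

Call:
{"name": "carry_out", "arguments": {"motion": [{"fingers":1,"x":0,"y":0,"z":0.0025,"ax":0,"ay":0,"az":0},{"fingers":1,"x":0,"y":0,"z":0.0025,"ax":0,"ay":0,"az":0},{"fingers":1,"x":0,"y":0,"z":0.0025,"ax":0,"ay":0,"az":0},{"fingers":1,"x":0,"y":0,"z":0.0025,"ax":0,"ay":0,"az":0},{"fingers":1,"x":0,"y":0,"z":0.0025,"ax":0,"ay":0,"az":0},{"fingers":1,"x":0,"y":0,"z":0.002,"ax":0,"ay":0,"az":0},{"fingers":1,"x":0,"y":0,"z":0.002,"ax":0,"ay":0,"az":0},{"fingers":1,"x":0,"y":0,"z":0,"ax":0,"ay":0,"az":0}]}}

```text
t: 29.05
tcp_pos: [534.1, 16.0, 109.1]
ee_rot: [-3.141, 0.0, 0.273]
contact_force: [0.2, -0.7, -4.3]
finger_gap: 38.4
grasp_force: 61.2
```

Call:
{"name": "carry_out", "arguments": {"motion": [{"fingers":1,"x":0,"y":0,"z":0.001,"ax":0,"ay":0,"az":0},{"fingers":1,"x":0,"y":0,"z":0.001,"ax":0,"ay":0,"az":0},{"fingers":1,"x":0,"y":0,"z":0.001,"ax":0,"ay":0,"az":0},{"fingers":1,"x":0,"y":0,"z":0.001,"ax":0,"ay":0,"az":0},{"fingers":1,"x":0,"y":0,"z":0.0005,"ax":0,"ay":0,"az":0},{"fingers":1,"x":0,"y":0,"z":0.0005,"ax":0,"ay":0,"az":0},{"fingers":1,"x":0,"y":0,"z":0,"ax":0,"ay":0,"az":0}]}}

```text
t: 29.92
tcp_pos: [534.3, 16.0, 104.3]
ee_rot: [-3.142, 0.0, 0.273]
contact_force: [-0.5, 0.4, -3.9]
finger_gap: 38.7
grasp_force: 61.2
```

Call:
{"name": "carry_out", "arguments": {"motion": [{"fingers":1,"x":0,"y":0,"z":0.0003,"ax":0,"ay":0,"az":0},{"fingers":1,"x":0,"y":0,"z":0.0003,"ax":0,"ay":0,"az":0},{"fingers":1,"x":0,"y":0,"z":0.0003,"ax":0,"ay":0,"az":0},{"fingers":1,"x":0,"y":0,"z":0,"ax":0,"ay":0,"az":0}]}}

```text
t: 30.42
tcp_pos: [534.3, 16.0, 103.4]
ee_rot: [-3.142, -0.0, 0.273]
contact_force: [-0.1, 0.0, -3.5]
finger_gap: 38.9
grasp_force: 61.2
```

Call:
{"name": "carry_out", "arguments": {"motion": [{"fingers":1,"x":0,"y":0,"z":0.0003,"ax":0,"ay":0,"az":0},{"fingers":1,"x":0,"y":0,"z":0.0003,"ax":0,"ay":0,"az":0},{"fingers":1,"x":0,"y":0,"z":0,"ax":0,"ay":0,"az":0}]}}

```text
t: 30.8
tcp_pos: [534.3, 16.0, 103.0]
ee_rot: [3.142, -0.0, 0.273]
contact_force: [0.3, -0.1, -1.9]
finger_gap: 38.8
grasp_force: 61.3
```

Call:
{"name": "carry_out", "arguments": {"motion": [{"fingers":1,"x":0,"y":0,"z":0.0003,"ax":0,"ay":0,"az":0},{"fingers":1,"x":0,"y":0,"z":0.0003,"ax":0,"ay":0,"az":0},{"fingers":1,"x":0,"y":0,"z":0,"ax":0,"ay":0,"az":0}]}}

```text
t: 31.18
tcp_pos: [534.6, 16.1, 102.8]
ee_rot: [3.141, -0.001, 0.273]
contact_force: [-1.6, -0.2, 5.3]
finger_gap: 38.9
grasp_force: 61.9
```

Call:
{"name": "carry_out", "arguments": {"motion": [{"fingers":0.5,"x":0,"y":0,"z":0,"ax":0,"ay":0,"az":0},{"fingers":0.35,"x":0,"y":0,"z":0,"ax":0,"ay":0,"az":0},{"fingers":0.1,"x":0,"y":0,"z":0,"ax":0,"ay":0,"az":0},{"fingers":0,"x":0,"y":0,"z":0,"ax":0,"ay":0,"az":0},{"fingers":0,"x":0,"y":0,"z":-0.005,"ax":0,"ay":0,"az":0},{"fingers":0,"x":0,"y":0,"z":-0.02,"ax":0,"ay":0,"az":0},{"fingers":0,"x":0,"y":0,"z":-0.04,"ax":0,"ay":0,"az":0},{"fingers":0,"x":0,"y":0,"z":-0.04,"ax":0,"ay":0,"az":0},{"fingers":0,"x":0,"y":0,"z":-0.02,"ax":0,"ay":0,"az":0},{"fingers":0,"x":0,"y":0,"z":0,"ax":0,"ay":0,"az":0},{"fingers":0,"x":0,"y":0,"z":0,"ax":0,"ay":0,"az":0}]}}

```text
t: 32.55
tcp_pos: [533.8, 15.9, 226.3]
ee_rot: [-3.141, 0.001, 0.273]
contact_force: [0.7, 0.3, -0.2]
finger_gap: 85.3
grasp_force: 0.0
```

Run:
```python
from h import *
S=r.get_calibration("scene"); s=r.get_image("scene"); g=cv2.cvtColor(s,6)
print(proj(S,[[534,16,132],[534,16,72]]).round(1))
for v in range(172,212,2): print(v,g[v,303:329])
for n in ("scene",):
    for d in r.outline_of(n,"upper_barrel"): 
        ys,xs=np.nonzero(d["pixels"]); print(d["xy"],d["confidence"],xs.min(),xs.max(),ys.min(),ys.max())
c,o,im=shot("w12"); c=dict(c); c["cx"]+=1.95; c["cy"]+=2.38
pa,p=circ(im,c,[534,16,132],132,half=30,px=0.15); b=cv2.GaussianBlur(cv2.cvtColor(pa,6),(0,0),2)
h=cv2.HoughCircles(b,cv2.HOUGH_GRADIENT,1,30,param1=60,param2=12,minRadius=120,maxRadius=145)
print([((k[0]-200)*.15,(k[1]-200)*.15,k[2]*.15) for k in h[0][:3]] if h is not None else None)
```

```text
[[316.2 177.7]
 [315.9 196.4]]
172 [116 116 116 117 117 118 119 118 118 119 118 118 119 118 119 118 119 120
 119 118 119 118 119 117 119 118]
174 [116 117 119 118 118 117 116 118 117 118 119 119 119 121 127 131 123 119
 117 119 119 119 119 118 119 119]
176 [117 119 118 119 118 118 121 133 140 141 144 141 140 144 154 159 152 140
 124 117 118 119 118 118 117 118]
178 [119 117 118 119 120 123 134 143 143 120  76  44  32  34  44  61  93 112
 111 110 115 118 119 118 119 118]
180 [119 119 120 119 116 116 178 192 151 141 124 118 133 144 143 121 116 124
 124 114 106 112 119 119 119 118]
182 [115 116 117 118 118 104  90  99 132 191 223 233 237 231 221 217 206 171
 126 102  96 112 119 119 118 117]
184 [118 117 118 119 118 108  91  92  99 103 104 108 112 114 117 118 115 115
 115 102  97 113 119 119 118 120]
186 [117 115 118 118 119 105  91  95  99 104 107 109 113 116 117 119 122 121
 117 101 102 116 117 114 117 114]
188 [116 116 117 115 115 104  91  94  99 104 106 109 112 116 118 120 121 118
 115  99  98 133 192 244 227 106]
190 [116 115 116 117 115 104  91  94 101 104 108 109 112 115 116 119 1
[... 717 characters left out ...]
55 255 255 231 109  82  91  98 101 104 103 106 108 111 111 113 113
 111  99  71  41  41  45  55  56]
206 [253 253 253 240 176 114  83  90  98 102 104 105 106 108 110 111 113 113
 111 100  69  38  38  43  55  57]
208 [253 254 254 255 255 235 126  90  98 102 104 105 106 110 111 112 112 111
 111  98  69  38  37  40  52  66]
210 [196 206 207 211 209 169 104  91  99 103 104 105 107 109 111 112 113 114
 110  95  64  39  36  47  56  85]
[317.8, 187.7] 0.63 309 323 175 200
tcp [533.58  15.89 225.95] [-3.1409e+00  2.0000e-03  2.7330e-01] F [ 0.  -0.4 -0.3] t 32.65
[(np.float32(1.2750001), np.float32(0.52500004), np.float32(19.02)), (np.float32(-6.2250004), np.float32(0.22500001), np.float32(20.325))]
```

The barrel stands straight and flat on the lower barrel: its columns run on without a gap, the top is at the predicted row, and the robot is clear of it. Handing in.

```bash
python3 -c "
from workcell import r
print(r.finish_job())"
```

```text
the job is handed in; nothing more can be done
None
```

The hinge pin is fully home in the lower barrel's bore and the upper barrel sits flat over it on the lower barrel; the highest contact force I read was about 9 N, and I handed the job in at about 33 s on the robot's clock, with no verdict returned.

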